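Charge a torch tank on the filling post

ROBOT

A 7-joint arm with a two-finger parallel gripper is mounted at the origin on the work surface. World frame = base frame: x ahead of the robot, y to its left, z up, the work surface at z = 0. Lengths are in m, angles in degrees, forces in N, time in s.
With the tool pointing down it reaches from about 0.425 to 0.875 m from the base axis. Payload 4.7 kg.
Tool frame: the origin (TCP) lies midway between the tips of the shut fingers; the grasp point (between the pads) lies 19 mm behind it; z points along the fingers, y is the line along which they close (so a half turn about z gives the same grasp; the last joint's range is limited). The gripper opens to 87 mm and grips with 3 to 60 N. Pads are 19 mm wide; open, the fingers measure 117 mm over their backs; the gripper's body (75 mm by 190 mm) begins 51 mm behind the grasp point.
Start: joints at [74.204, 18.392, -4.016, 83.108, 1.295, 78.541, -3.26], TCP at [0.186, -0.623, 0.223] pointing down, gripper open.
Joint ranges: [-163.93, 163.93], [-17.29, 119.83], [-79.2, 71.16], [3.27, 140.29], [-89.18, 269.18], [5.43, 117.66], [-154.24, 154.24]. Speed limits (degrees/s): [147.25, 147.25, 180, 180, 180, 180, 180].

INTERFACE

Orientations are given as [roll, pitch, yaw] about the fixed x, y, z axes, in that order (R = Rz(yaw) Ry(pitch) Rx(roll)).
In Python, from cell import env, viewer, boxes_of, masks_of gives the robot as it stands. The module is installed in compiled form; this text tells all that it offers.
- The arm moves only by the tool apply_moves, never from a script. Its argument "moves" is a list of rows, each a list of 7 numbers: the shift along the tool's x, y, z scaled (see below), then the turn, a rotation vector about the tool's x, y, z scaled (see below), then the opening, from 0 (shut) to 1 (fully open). A call has 1 to 20 rows; each row is the pose to reach, as a shift and turn from the pose commanded when the call began, along the tool's axes at that moment; what a row does not reach only later rows make up. The controller multiplies each number of a shift by 0.2 m and each number of a turn by 1.5 rad. A row lasts 1/10 s, in which the tool goes at most 50 mm and 8.59 degrees, less where a joint would pass 70% of its speed; a pose out of reach is approached as far as the arm can. A call with a number of a shift or a turn outside -1 to 1 is refused whole. A call with a gripper value outside its range is refused whole. The fingers move at their own pace and stop on an object; "grip_force" is the grip in N (left out, the last holds). Time passes only in rows, so rows that repeat a pose let the fingers close. It gives the time, the measured TCP pose, the force, the opening and the grip force at its end, in the units of the state.
- env.get_obs(): the state, without advancing time (a new reading comes with each control period).
- viewer.read_camera(name): name is "scene" or "side" or "wrist"; returns the picture (384x512x3 uint8, red, green, blue); there is no depth.
- viewer.get_calibration(name): a dict with "fov_y" (degrees; the focal length in pixels is half the picture's height over the tangent of half this angle, whatever the lens; pixels are square), "cx", "cy" (the principal point, pixels), "k1" (the pictures are not rectified: a ray, as slopes to the right and down, at radius r is drawn at 1 + k1 r^2 times it, then the intrinsics apply), "position" and "orientation" of the camera in the world. Camera axes: x right, y up, looking along -z (the intrinsics and any distortion apply to the point x, -y, -z); pixel columns grow to the right and rows downward; lengths in m; the calibration is good to about 2 mm. A picture is of the moment at which its call begins: read the wrist's pose just before it. get_calibration takes no time and is no camera call; for the wrist camera it gives the pose at the moment of the call.
- env.sign_off(): hands the job in; it is judged then, once.
Trained networks look in the newest picture that a camera, given by its name, has taken for a name from the list of things; names that differ only in an ending like _2 or _b are one class to them, and where a whole thing is asked for, a point or a joint stands for the part that bears it (a point fixed in the world has none). Each returns a list of dicts, best first, with "conf" (0 to 1); they miss things now and then, are a little off and sometimes report something else, mostly with a low value. They report only what shows in the picture. A call takes as long as a camera call.
- boxes_of(camera, target): "location" ([column, row] in pixels, amid what is visible of it).
- masks_of(camera, target): "pixels" (384x512 bool, what is visible of it) and "location" ([column, row] in pixels, amid what is visible of it).
The state is a dict: "time_s": time; "qpos": joint angles; "joint_velocities": joint speeds; "effort": joint torques, N m; "tool_pos": TCP position; "tool_rot": TCP orientation; "force": force on the tool from outside, world axes, zero at the start; "wrist_torque": the same for the moment, N m; "grip_width": finger opening in m; "grasp_force": force on a finger pad.
Only numpy, scipy, OpenCV 4.12 (cv2) and the standard library are available. Lean on these libraries where they do the work, as an engineer would, in place of code of your own. Each camera call takes 0.05 s, during which the arm holds its last target. There are 200 camera calls.

TASK

Charge the loose gas tank for the soldering torch: set it upright, knurled collar down, on the pinned spigot of the filling post, and turn the collar until its hidden keyways drop over the pins. Then press the tank down fully home against the spring valve and finish while holding it there, because gas only flows while it is held down. Leave the other things on the bench where they are.

Things in the scene. Friction and masses are not known exactly. Their poses are not given: they have to be found in the camera images.
- tank: Loose torch gas tank, 0.25 kg, 80 mm tall, standing on the bench collar down. Bottom 34 mm: bare aluminium knurled collar, diameter 46 mm; above it a plain grey cylinder, diameter 40 mm, to 58 mm height, then a rounded shoulder and a brass neck (diameter 21 then 16 mm, 66 to 80 mm). Grip collar or grey cylinder, at any angle round. Origin: centre of the collar's underside; z up along its axis.
- tank_bore (a point): Centre of the mouth of the tank's bore, in the collar's underside (same point as the tank's origin). Bore: diameter 25 mm, 23 mm deep, open below, with three keyways 120 degrees apart, 9 mm wide, out to radius 18 mm, running the full depth. Hidden from outside: no mark and no known angle tells where they are; find them by turning.
- post: Filling post, fixed: steel base plate 150 x 90 x 10 mm, turned aluminium pillar with a round top flange (diameter 48 mm, flat top at 70 mm height), and a brass cock, small gauge and copper pipe low behind it (+x side, all under 65 mm). Origin: on the bench under the pillar's axis; z up, x from the pillar towards the pipe.
- seat (a point): Centre of the flange's flat top, 70 mm above the bench, z up: the collar's underside rests on it when fully home. On it, same axis, a brass spigot: diameter 22 mm, 22 mm tall, its top 6 mm tapering to 14 mm. The spigot is screwed in at any angle: the axes of post and seat do not tell where its pins point (they can be seen from above before the tank is on).
- pins (a point): On the spigot's axis, 10 mm above the seat, z up: the height of the axes of three level steel pins, diameter 5 mm, 120 degrees apart, out to radius 16 mm. Out of line with the keyways, the collar rests on them 12.5 mm above the seat. A turn of at most 120 degrees either way finds the keyways (window about 8 degrees either side); the tank then drops to about 6 mm above the seat, on the valve stem.
- valve (a joint): Spring valve stem, diameter 8 mm, standing out of the spigot's top on its axis: 0 = up (closed, tip 29 mm above the seat), grows as it is pressed down, in m. The floor of the tank's bore presses it: about 0.006 when the tank is fully home. It resists with 5 N at first touch, 11 N fully home (more than the tank's weight, so it lifts the tank again when let go).
- torch: Bystander: soldering torch, black barrel on a flared steel foot of 72 mm diameter, steel burner crosswise on top, 140 mm tall, standing loose. Origin: centre of its foot.
- saw: Bystander: jeweller's piercing saw, lying loose, steel U-frame 130 x 100 mm with a turned wooden handle 105 mm long, about 25 mm high. Origin: on the bench, beside the middle of the blade; handle to -x, frame's back to +y.
- file_a: Bystander: hand file with wooden handle, about 230 mm long and 22 mm high, lying loose. Origin: on the bench under the middle of its blade; blade to +x.
- file_b: Bystander: narrower hand file with darker handle, about 220 mm long and 22 mm high, lying loose. Origin: on the bench under the middle of its blade; blade to +x.
- bead_box: Bystander: clear four-part box of silver beads, 110 x 80 x 24 mm, standing loose. Origin: centre of its underside.
- bench_block: Bystander: square steel bench block, 64 x 64 x 20 mm, loose. Origin: centre of its underside.
- hammer: Bystander: hammer with wooden handle, lying loose, its handle to -x. Origin: under its middle.

How it is judged:
By the outcome, as a careful person would: the job done as asked, in the order asked, and still so for the second after the job is handed in, while the arm keeps its last pose, push and grip.
It also fails if it takes over 54 s, if anything falls off the work surface, if the arm or the gripper's body presses on something with over 40 N, if the wrist force passes 120 N, or if a joint passes its speed limit or range.

## Working session

There is one attempt and no reset: what is moved stays moved. The work goes in short steps, Python scripts to look and compute and a tool call to move; the robot and the scene stay as the last step left them, time stands still between calls to the robot, and variables do not carry over. Pictures are saved under pics/ and viewed, at most 10 in all, crops included, and the job is handed in when it is done.

Besides the shell and the picture viewer there is one more tool, called after "Request:" in YAML: its name, and indented under it one key for each argument. apply_moves: Moves the arm, as the interface text tells. Shifts and turns lie within -1 to 1; 1 stands for 0.2 m of shift or 1.5 rad of turn. Its arguments: {"type":"object","properties":{"moves":{"type":"array","items":{"type":"array","items":{"type":"number","minimum":-1,"maximum":1}}},"grip_force":{"type":"number"}},"required":["moves"]}

```bash
mkdir -p pics
cat > h.py <<'E'
from cell import env, viewer, boxes_of, masks_of
import numpy as np, cv2
from scipy.spatial.transform import Rotation as R
def rot(o):
    o=np.array(o,float)
    if o.shape==(3,3): return o
    if o.shape==(4,): return R.from_quat(o).as_matrix()
    return R.from_euler('xyz',o,degrees=True).as_matrix()
def K(c):
    f=192/np.tan(np.radians(c['fov_y'])/2); return np.array([[f,0,c['cx']],[0,f,c['cy']],[0,0,1.]])
def ray(c,px):
    u=cv2.undistortPoints(np.array([[px]],float),K(c),np.array([c['k1'],0,0,0.]))[0,0]
    return np.array(c['position']),rot(c['orientation'])@np.array([u[0],-u[1],-1])
def at_z(c,px,z):
    p,d=ray(c,px); return p+d*(z-p[2])/d[2]
def proj(c,P):
    q=(np.atleast_2d(P)-c['position'])@rot(c['orientation']); q=q*[1,-1,-1]
    return cv2.projectPoints(q,np.zeros(3),np.zeros(3),K(c),np.array([c['k1'],0,0,0.]))[0][:,0]
def tri(rays):
    A=np.zeros((3,3));b=np.zeros(3)
    for p,d in rays:
        d=d/np.linalg.norm(d);M=np.eye(3)-np.outer(d,d);A+=M;b+=M@p
    return np.linalg.solve(A,b)
def tool():
    s=env.get_obs(); return np.array(s['tool_pos']),rot(s['tool_rot'])
def snap(n,f):
    im=viewer.read_camera(n); cv2.imwrite('pics/'+f,im[:,:,::-1]); return im
E
python3 - <<'E'
from h import *
s=env.get_obs(); print({k:s[k] for k in('time_s','tool_pos','tool_rot','force','grip_width')})
ims=[]
for n in('scene','side','wrist'):
    c=viewer.get_calibration(n);print(n,c)
    im=viewer.read_camera(n);ims.append(im)
    for t in('tank','post'):
        for m in masks_of(n,t)[:2]:
            ys,xs=np.where(m['pixels']);print(n,t,round(m['conf'],2),np.round(m['location']),xs.min(),xs.max(),ys.min(),ys.max())
a=np.zeros((768,1024,3),np.uint8)
a[:384,:512]=ims[0];a[:384,512:]=ims[1];a[384:,:512]=ims[2]
cv2.imwrite('pics/a.png',cv2.resize(a,(800,600),interpolation=cv2.INTER_AREA)[:,:,::-1])
E
```

```text
{'time_s': 0.0, 'tool_pos': array([ 0.18551679, -0.62238327,  0.22147967]), 'tool_rot': array([-1.79891243e+02,  8.88831589e-03,  1.66063302e+01]), 'force': array([-0.27273779, -0.16835419, -0.27799002]), 'grip_width': 0.0871205775523908}
scene {'fov_y': 56.35840011053606, 'cx': 256.2404724490243, 'cy': 197.25551963423285, 'k1': -0.09072631162213067, 'position': array([ 1.03573754, -0.07628013,  0.92499367]), 'orientation': array([29.82667973, -0.60031796, 83.23465136])}
scene tank 0.83 [177. 184.] 167 184 173 194
scene post 0.65 [310. 232.] 292 330 204 253
side {'fov_y': 53.75711263107324, 'cx': 256.03880398007254, 'cy': 190.66280021872262, 'k1': 0.03449274189215247, 'position': array([ 0.3664747 , -0.80787424,  0.84086683]), 'orientation': array([ 47.26769818,   0.90525601, -13.57173159])}
side tank 0.83 [245. 270.] 234 251 257 284
side post 0.71 [269. 176.] 247 294 156 187
wrist {'fov_y': 65.37621390817034, 'cx': 253.74349210485204, 'cy': 188.69397711764267, 'k1': -0.044290657625453575, 'position': array([ 0.26496235, -0.59988384,  0.3854629 ]), 'orientation': array([-1.75855559e+01,  5.02558674e-02, -7.34361023e+01])}
```

View pics/a.png

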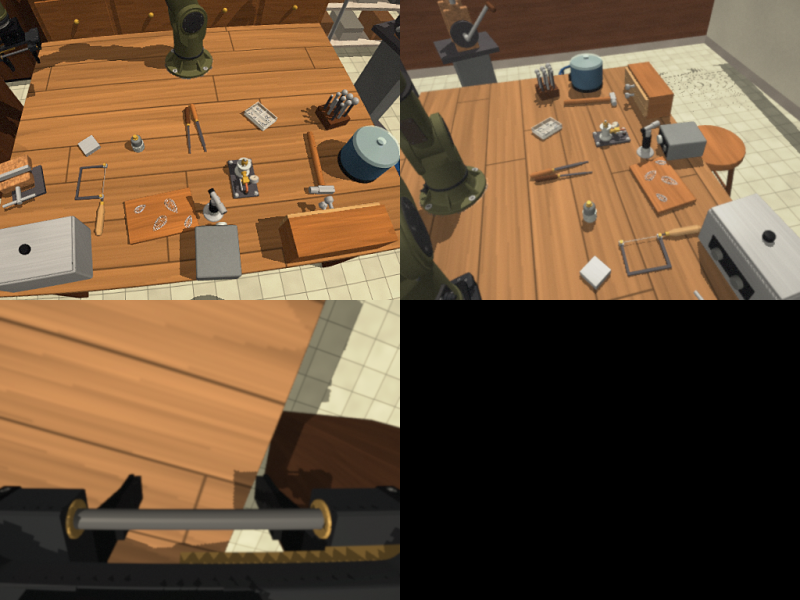

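The scene view shows the tank at about (177,184), upright in the open. The post is at about (310,228) with the torch beside it at (273,262). Next I'll compute positions and zoom in on the post.

Run:
```python
from h import *
cs=viewer.get_calibration('scene');cd=viewer.get_calibration('side')
t=tri([ray(cs,(176,184)),ray(cd,(243,270.5))]);print('tank',t,at_z(cs,(176,184),.038),at_z(cd,(243,270.5),.038))
a=snap('scene','s.png');b=viewer.read_camera('side')
for n,c in(('scene',cs),('side',cd)):
  for k in('torch','pins','seat','valve','post'):
    for m in boxes_of(n,k)[:1]: print(n,k,round(m['conf'],2),m['location'],at_z(c,m['location'],.08))
z=np.hstack([cv2.resize(a[195:265,260:340],(400,350),interpolation=cv2.INTER_CUBIC),cv2.resize(b[140:210,230:310],(400,350),interpolation=cv2.INTER_CUBIC)])
cv2.imwrite('pics/b.png',z[:,:,::-1])
```

```text
tank [ 0.45647023 -0.23643056  0.03002301] [ 0.46128041 -0.23479693  0.038     ] [ 0.45583729 -0.24237488  0.038     ]
scene torch 0.97 [273.2, 267.5] [0.75754556 0.00752971 0.08      ]
scene pins 0.67 [310.2, 227.3] [0.66096238 0.11862666 0.08      ]
scene seat 0.57 [310.1, 230.1] [0.66880771 0.11684529 0.08      ]
scene valve 0.21 [311.1, 233.0] [0.67719895 0.11786464 0.08      ]
side torch 0.66 [314.0, 180.0] [ 0.72986816 -0.00218724  0.08      ]
side pins 0.93 [270.8, 172.0] [0.61288621 0.06758528 0.08      ]
side seat 0.57 [269.9, 173.3] [0.60852768 0.06221875 0.08      ]
side post 0.85 [267.0, 176.0] [0.59650347 0.05200671 0.08      ]
```

View pics/b.png

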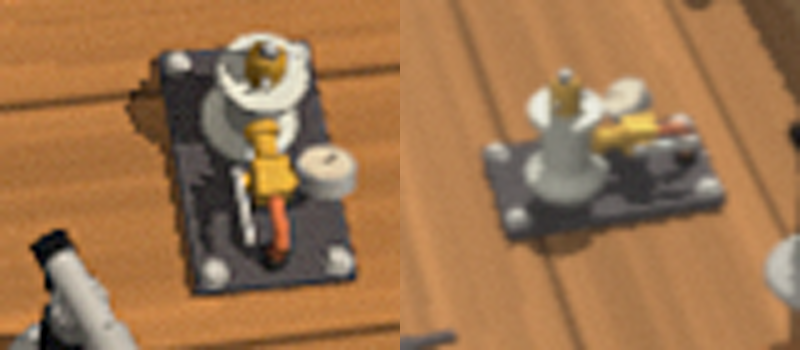

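```bash
cat >> h.py <<'E'
def row(P,yaw):
    p,M=tool(); T=R.from_euler('xyz',[180,0,yaw],degrees=True).as_matrix()
    d=M.T@(np.array(P)-p)/.2; w=R.from_matrix(M.T@T).as_rotvec()/1.5
    print('row',np.round(d,4),np.round(w,4),'rows needed',np.linalg.norm(d)*.2/.05,np.degrees(np.linalg.norm(w)*1.5)/8.59)
E
python3 - <<'E'
from h import *
cs=viewer.get_calibration('scene');cd=viewer.get_calibration('side')
print('tip',tri([ray(cs,(313.6,204.2)),ray(cd,(263,155))]),at_z(cs,(313.6,204.2),.099),at_z(cd,(263,155),.099))
print('fl',tri([ray(cs,(312.4,210)),ray(cd,(263.4,161.4))]),at_z(cs,(312.4,210),.07),at_z(cd,(263.4,161.4),.07))
row([.457,-.238,.15],63)
E
```

```text
tip [0.60466036 0.13573825 0.09831231] [0.6043721  0.13603948 0.099     ] [0.60479642 0.13403848 0.099     ]
fl [0.60672082 0.13660817 0.07052734] [0.60647138 0.13672814 0.07      ] [0.60687647 0.13727397 0.07      ]
row [ 1.8498 -1.4567  0.3627] [ 0.000e+00  1.000e-04 -5.398e-01] rows needed 9.529193589583164 5.400696755620331
```

Request:
apply_moves:
  moves:
    - [0.25,-0.2,0,0,0,0,1]
    - [0.5,-0.39,0,0,0,0,1]
    - [0.75,-0.59,0,0,0,0,1]
    - [0.92,-0.73,0,0,0,0,1]
    - [0.92,-0.73,0,0,0,0,1]

```text
time_s: 1.55
tool_pos: [0.3228, -0.4271, 0.2229]
tool_rot: [180.0, -0.1, 16.8]
force: [0.4, -0.7, 0.3]
grip_width: 0.0872
grasp_force: 0.0
```

```bash
python3 -c "
from h import *
row([.457,-.238,.15],63)"
```

```text
row [ 0.9155 -0.7112  0.3653] [ 4.000e-04 -6.000e-04 -5.375e-01] rows needed 4.861749820072856 5.377928124504339
```

Request:
apply_moves:
  moves:
    - [0.19,-0.15,0.07,0,0,-0.09,1]
    - [0.38,-0.3,0.15,0,0,-0.18,1]
    - [0.57,-0.45,0.23,0,0,-0.27,1]
    - [0.76,-0.6,0.3,0,0,-0.36,1]
    - [0.916,-0.711,0.365,0,0,-0.45,1]
    - [0.916,-0.711,0.365,0,0,-0.538,1]
    - [0.916,-0.711,0.365,0,0,-0.538,1]
    - [0.916,-0.711,0.365,0,0,-0.538,1]

```text
time_s: 2.35
tool_pos: [0.4549, -0.2428, 0.1498]
tool_rot: [180.0, 0.0, 62.6]
force: [0.4, -0.2, 0.2]
grip_width: 0.0868
grasp_force: 0.0
```

Run:
```python
from h import *
p,M=tool();print(p)
c=viewer.get_calibration('wrist');im=snap('wrist','w1.png')
for m in masks_of('wrist','tank')[:2]:
    ys,xs=np.where(m['pixels']);print(m['conf'],m['location'],xs.min(),xs.max(),ys.min(),ys.max(),at_z(c,m['location'],.04))
print('predict neck top/base centre',proj(c,[[.457,-.238,.08],[.457,-.238,0]]))
```

```text
[ 0.45493978 -0.24275448  0.14977132]
0.58 [251.7, 181.2] 228 274 152 208 [ 0.45447942 -0.23883527  0.04      ]
predict neck top/base centre [[253.61445512 192.54482572]
 [253.67666764 169.14672624]]
```

View pics/w1.png

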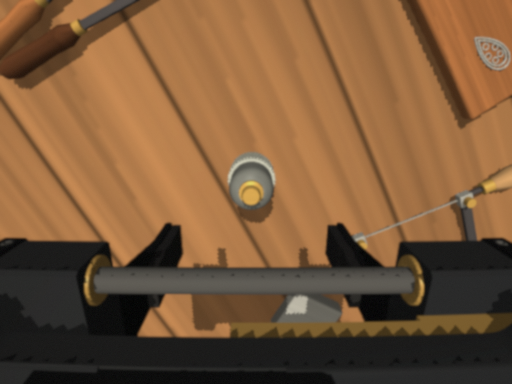

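The tank is upright at (251,182), with its neck at (251,193), within about 2 px of the prediction.

Run:
```python
from h import *
c=viewer.get_calibration('wrist')
print(at_z(c,(251,193.5),.08),at_z(c,(251.5,176),.02))
row([.4555,-.2385,.017],63)
```

```text
[ 0.45454677 -0.23823422  0.08      ] [ 0.45388785 -0.2394348   0.02      ]
row [ 0.023  -0.0081  0.6646] [ 0.0005  0.0004 -0.0049] rows needed 2.66017446353613 0.04984109285942506
```

Request:
apply_moves:
  moves:
    - [0.017,-0.011,0.2,0,0,0,1]
    - [0.017,-0.011,0.4,0,0,0,1]
    - [0.017,-0.011,0.55,0,0,0,1]
    - [0.017,-0.011,0.664,0,0,0,1]
    - [0.017,-0.011,0.664,0,0,0,1]
    - [0.017,-0.011,0.664,0,0,0,1]

```text
time_s: 3.05
tool_pos: [0.4548, -0.2386, 0.0173]
tool_rot: [180.0, 0.0, 62.7]
force: [-0.3, -0.5, 0.4]
grip_width: 0.0868
grasp_force: 0.0
```

```bash
python3 -c "
from h import *
row([.4545,-.2387,.017],63)"
```

```text
row [-0.0013 -0.0011  0.0013] [ 0.0001  0.     -0.0033] rows needed 0.008487762077019656 0.033248055882704214
```

Well aligned; close.

Request:
apply_moves:
  moves:
    - [0,0,0,0,0,0,0]
    - [0,0,0,0,0,0,0]
    - [0,0,0,0,0,0,0]
    - [0,0,0,0,0,0,0]
    - [0,0,0,0,0,0,0]
    - [0,0,0,0,0,0,0]
    - [0,0,0,0,0,0,0]
    - [0,0,0,0,0,0,0]
  grip_force: 45

```text
time_s: 3.85
tool_pos: [0.4549, -0.2378, 0.0168]
tool_rot: [180.0, 0.0, 62.8]
force: [-0.5, 0.7, 1.8]
grip_width: 0.0454
grasp_force: 45.0
```

Request:
apply_moves:
  moves:
    - [0,0,-0.2,0,0,0,0]
    - [0,0,-0.4,0,0,0,0]
    - [0,0,-0.6,0,0,0,0]
    - [0,0,-0.75,0,0,0,0]
    - [0,0,-0.75,0,0,0,0]
    - [0,0,-0.75,0,0,0,0]

```text
time_s: 4.45
tool_pos: [0.4545, -0.2377, 0.1663]
tool_rot: [-180.0, 0.0, 62.8]
force: [-0.1, -0.2, -3.4]
grip_width: 0.045
grasp_force: 45.0
```

Run:
```python
from h import *
p,M=tool();print(p,env.get_obs()['qpos'])
c=viewer.get_calibration('wrist');im=snap('wrist','w2.png')
row([.53,-.05,.167],85)
row([.60,.05,.167],100)
cs=viewer.get_calibration('scene');b=snap('scene','s2.png')
```

```text
[ 0.45448376 -0.23770023  0.16625968] [ 49.74064533   5.21710511 -26.31652253 105.87365622   2.48793796
  69.48438721  -4.5151174 ]
row [ 1.0075 -0.0882 -0.0093] [-0.0018 -0.0003 -0.2579] rows needed 4.045398901294584 2.579919615216101
row [ 1.6121 -0.005  -0.0096] [-0.0018 -0.0006 -0.4324] rows needed 6.448504813898503 4.32610953809642
```

View pics/w2.png

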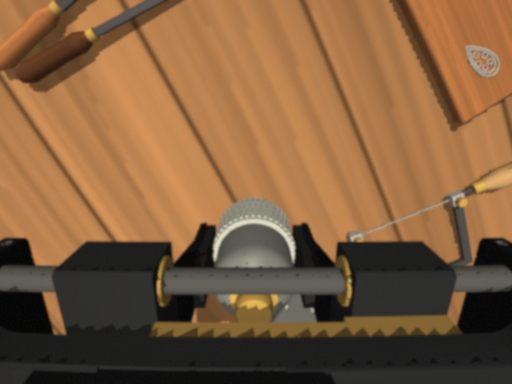

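The tank is gripped: collar top rim spans columns 213–296, its far edge is at row ~220, and the collar's lower edge is at row ~199.

Run:
```python
from h import *
p,M=tool();c=viewer.get_calibration('wrist')
th=np.radians(np.arange(0,360,2))
for dx in(-.004,-.002,0,.002,.004):
    o=[]
    for zb,r in((.0167,.023),(.0167-.034,.023),(.0167-.080,.008)):
        P=np.c_[dx+r*np.cos(th),r*np.sin(th),np.full(th.shape,zb)]
        q=proj(c,p+P@M.T); o+=[q[:,0].min(),q[:,0].max(),q[:,1].min(),q[:,1].max()]
    print(dx,np.round(o,1))
g=cv2.cvtColor(cv2.imread('pics/w2.png'),cv2.COLOR_BGR2GRAY)
print(g[190:262:1,254])
row([.605,.135,.167],100)
```

```text
-0.004 [219.4 288.9 198.1 261.5 212.6 295.7 219.4 292.7 234.7 273.8 299.8 331.6]
-0.002 [219.2 289.1 195.2 258.9 212.4 295.9 215.9 289.7 234.6 273.9 295.7 327.8]
0 [219.1 289.2 192.2 256.3 212.3 296.1 212.4 286.8 234.4 274.  291.4 323.9]
0.002 [219.  289.3 189.2 253.7 212.1 296.2 208.9 283.8 234.3 274.1 287.2 320. ]
0.004 [218.9 289.4 186.1 251.1 212.  296.4 205.3 280.9 234.2 274.2 282.8 316.1]
[147 147 147 147 147 146 145 143 140 137 135 138 140 138 135 135 137 140
 139 138 139 140 141 142 150 166 168 160 171 196 212 216 202 162 117  95
  90  89  90  89  89  91  90  91  90  91  92  92  92  93  93  93  94  94
  95  98 103 107 112 116 119 123 127 130 134 139 144 149 154 155 156 159]
row [ 2.0015 -0.1751 -0.0111] [-0.0024 -0.0009 -0.4324] rows needed 8.036640433155824 4.325836859824721
```

Request:
apply_moves:
  moves:
    - [0.2,-0.02,0,0,0,-0.05,0]
    - [0.4,-0.03,0,0,0,-0.1,0]
    - [0.6,-0.05,0,0,0,-0.15,0]
    - [0.8,-0.07,0,0,0,-0.2,0]
    - [1,-0.088,0,0,0,-0.25,0]
    - [1,-0.088,0,0,0,-0.25,0]

```text
time_s: 5.15
tool_pos: [0.5308, -0.0438, 0.1651]
tool_rot: [-179.9, -0.3, 85.0]
force: [-0.4, 0.0, -3.3]
grip_width: 0.0451
grasp_force: 45.0
```

Run:
```python
from h import *
p,M=tool();print(p)
c=viewer.get_calibration('wrist');im=snap('wrist','w3.png')
for k in('pins','valve','post'):
    for m in boxes_of('wrist',k)[:1]: print(k,m['conf'],m['location'],at_z(c,m['location'],.08))
print(proj(c,[[.605,.136,.099],[.605,.136,.07]]))
```

```text
[ 0.53083721 -0.04381682  0.16506134]
pins 0.8 [335.7, 16.1] [0.60351902 0.09019963 0.08      ]
[[343.48657442 -66.77702735]
 [332.64201469 -47.07965104]]
```

View pics/w3.png

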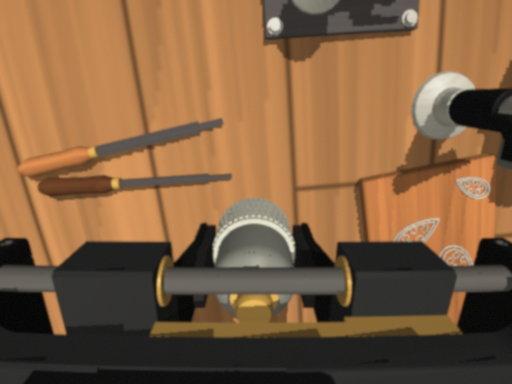

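The post base is at top (340,20) and the torch at (450,105), clear on the right. I'll advance so the spigot comes into view.

Request:
apply_moves:
  moves:
    - [0.2,-0.1,-0.05,0,0,-0.04,0]
    - [0.4,-0.27,-0.05,0,0,-0.07,0]
    - [0.4,-0.27,-0.05,0,0,-0.07,0]
    - [0.4,-0.27,-0.05,0,0,-0.07,0]

```text
time_s: 5.75
tool_pos: [0.4839, 0.0326, 0.1766]
tool_rot: [-180.0, 0.1, 90.3]
force: [-0.8, -1.7, -3.4]
grip_width: 0.0452
grasp_force: 45.0
```

Run:
```python
from h import *
p,M=tool();print(p)
c=viewer.get_calibration('wrist');im=snap('wrist','w4.png')
for k in('pins','valve','post'):
    for m in boxes_of('wrist',k)[:1]: print(k,m['conf'],m['location'],at_z(c,m['location'],.08))
q=proj(c,[[.605,.136,.099],[.605,.136,.07]]);print(q)
x,y=np.clip(q[1].astype(int),[80,60],[430,320]);print(x,y)
cv2.imwrite('pics/w4c.png',cv2.resize(im[y-60:y+60,x-80:x+80],None,fx=5,fy=5,interpolation=cv2.INTER_CUBIC)[:,:,::-1])
```

```text
[0.48386618 0.03257024 0.17656735]
pins 0.63 [383.1, 78.2] [0.58930209 0.12902172 0.08      ]
valve 0.65 [410.5, 69.1] [0.61135317 0.13660544 0.08      ]
post 0.68 [382.9, 72.6] [0.58860356 0.13338655 0.08      ]
[[414.57324108  67.87669568]
 [397.34573905  70.54689188]]
397 70
```

View pics/w4c.png

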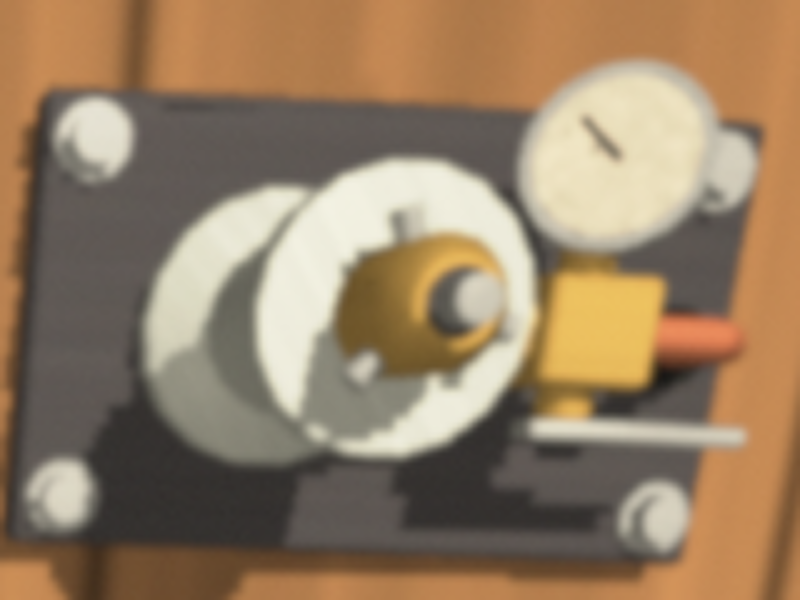

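The stem tip is at pixel (413,69) and the flange centre at (396,72). The pins point up (~(398,54)), lower left (~(390,84)) and right.

Run:
```python
from h import *
p,M=tool();c=viewer.get_calibration('wrist')
print(at_z(c,(412.8,69.4),.099),at_z(c,(396,71.6),.07))
row([.605,.137,.145],95)
print(M)
```

```text
[0.60530703 0.13317876 0.099     ] [0.60546119 0.13348483 0.07      ]
row [0.5278 0.6014 0.157 ] [-0.0002  0.     -0.0565] rows needed 3.2614905011327577 0.5655563287443035
[[-2.47692514e-03  9.99996866e-01 -3.63470290e-04]
 [ 9.99996931e-01  2.47690403e-03 -5.85190768e-05]
 [-5.76186124e-05 -3.63614122e-04 -9.99999932e-01]]
```

Request:
apply_moves:
  moves:
    - [0.17,0.15,0,0,0,0,0]
    - [0.34,0.3,0,0,0,0,0]
    - [0.51,0.45,0,0,0,0,0]
    - [0.51,0.6,0,0,0,0,0]
    - [0.51,0.6,0.1,0,0,0,0]
    - [0.51,0.607,0.21,0,0,0,0]
    - [0.51,0.607,0.21,0,0,0,0]
    - [0.51,0.607,0.21,0,0,0,0]

```text
time_s: 6.75
tool_pos: [0.6056, 0.1348, 0.1341]
tool_rot: [-179.9, 0.0, 90.2]
force: [0.8, 0.7, -1.6]
grip_width: 0.0451
grasp_force: 45.0
```

Run:
```python
from h import *
p,M=tool();print(p,env.get_obs()['qpos'])
row([.605,.1345,.105],90)
a=viewer.read_camera('scene');b=viewer.read_camera('side')
z=np.hstack([cv2.resize(a[180:250,270:350],(400,350),interpolation=cv2.INTER_CUBIC),cv2.resize(b[120:190,225:305],(400,350),interpolation=cv2.INTER_CUBIC)])
cv2.imwrite('pics/c.png',z[:,:,::-1])
for n in('scene','side'):
    c=viewer.get_calibration(n);print(proj(c,[p-[0,0,.0167],[.605,.1362,.099]]))
```

```text
[0.60556484 0.13475381 0.1341414 ] [ 19.47840291  23.81458731 -43.48297359  92.62899569  17.10522957
  70.53368951 -27.10597396]
row [-0.0013 -0.0026  0.1457] [-0.0011  0.      0.0028] rows needed 0.582959525610667 0.030286054227391383
[[314.26623524 201.23134571]
 [313.70600484 204.40141749]]
[[263.15969367 150.19686166]
 [262.8948198  154.59368435]]
```

View pics/c.png

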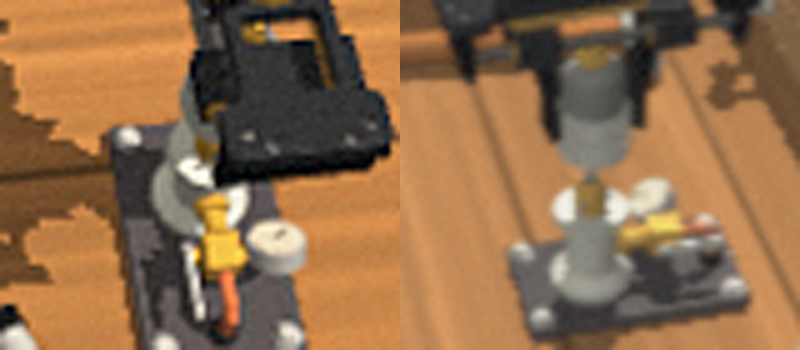

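The side view shows the tank hanging over the spigot, aligned to about 1 mm. I'll lower it.

Request:
apply_moves:
  moves:
    - [-0.002,-0.003,0.05,0,0,0,0]
    - [-0.002,-0.003,0.1,0,0,0,0]
    - [-0.002,-0.003,0.13,0,0,0,0]
    - [-0.002,-0.003,0.145,0,0,0,0]
    - [-0.002,-0.003,0.155,0,0,0,0]
    - [-0.002,-0.003,0.165,0,0,0,0]
    - [-0.002,-0.003,0.165,0,0,0,0]

```text
time_s: 7.55
tool_pos: [0.6048, 0.1356, 0.1016]
tool_rot: [-180.0, -0.0, 90.4]
force: [-0.4, 0.2, -2.1]
grip_width: 0.0451
grasp_force: 45.0
```

Request:
apply_moves:
  moves:
    - [0,0,0.006,0,0,0,0]
    - [0,0,0.012,0,0,0,0]
    - [0,0,0.018,0,0,0,0]
    - [0,0,0.018,0,0,0,0]

```text
time_s: 7.95
tool_pos: [0.6051, 0.1357, 0.0991]
tool_rot: [180.0, 0.0, 90.4]
force: [-1.7, -0.2, 3.9]
grip_width: 0.045
grasp_force: 45.0
```

Resting on the pins at the expected height. Next, turn under light pressure.

Request:
apply_moves:
  moves:
    - [0,0,0.004,0,0,0.045,0]
    - [0,0,0.006,0,0,0.09,0]
    - [0,0,0.006,0,0,0.135,0]
    - [0,0,0.006,0,0,0.18,0]
    - [0,0,0.006,0,0,0.18,0]

```text
time_s: 8.45
tool_pos: [0.6058, 0.1355, 0.099]
tool_rot: [179.9, -0.0, 74.8]
force: [-1.7, -0.8, 7.4]
grip_width: 0.0456
grasp_force: 45.0
```

```bash
python3 -c "
from h import *
s=env.get_obs();print(s['qpos'],s['force'],s['wrist_torque'])"
```

```text
[ 16.70888487  24.76487447 -39.89418965  94.85988165  17.12658421
  66.48444489 -42.68893392] [-1.66842667 -0.79801536  7.44814872] [-0.20188868  0.4933734  -0.04041614]
```

Request:
apply_moves:
  moves:
    - [0,0,0,0,0,0.05,0]
    - [0,0,0,0,0,0.1,0]
    - [0,0,0,0,0,0.15,0]
    - [0,0,0,0,0,0.2,0]
    - [0,0,0,0,0,0.2,0]

```text
time_s: 8.95
tool_pos: [0.6053, 0.1354, 0.0976]
tool_rot: [179.9, -0.0, 57.7]
force: [-0.7, 0.1, 1.9]
grip_width: 0.0451
grasp_force: 45.0
```

Request:
apply_moves:
  moves:
    - [0,0,0,0,0,0.05,0]
    - [0,0,0,0,0,0.1,0]
    - [0,0,0,0,0,0.15,0]
    - [0,0,0,0,0,0.15,0]

```text
time_s: 9.35
tool_pos: [0.6045, 0.1354, 0.0962]
tool_rot: [-180.0, 0.0, 44.9]
force: [0.4, -0.0, -2.5]
grip_width: 0.0455
grasp_force: 45.0
```

It dropped past the pin height, so I'll lower to the stem.

Request:
apply_moves:
  moves:
    - [0,0,0.01,0,0,0,0]
    - [0,0,0.02,0,0,0,0]
    - [0,0,0.02,0,0,0,0]

```text
time_s: 9.65
tool_pos: [0.6048, 0.1355, 0.093]
tool_rot: [-180.0, 0.0, 44.9]
force: [0.1, -0.3, -2.8]
grip_width: 0.0452
grasp_force: 45.0
```

```bash
python3 -c "
from h import *
s=env.get_obs();print(s['tool_pos'],s['qpos'],s['force'],s['wrist_torque'])"
```

```text
[0.60480612 0.13547723 0.09297028] [ 12.65550721  23.79708124 -34.49778771  95.32349439  14.5552551
  65.42967817 -70.81576167] [ 0.06919012 -0.29963723 -2.80172026] [ 0.01324871 -0.02554275  0.01456487]
```

Request:
apply_moves:
  moves:
    - [0,0,0.01,0,0,0,0]
    - [0,0,0.02,0,0,0,0]
    - [0,0,0.03,0,0,0,0]
    - [0,0,0.03,0,0,0,0]
    - [0,0,0.03,0,0,0,0]

```text
time_s: 10.15
tool_pos: [0.605, 0.1355, 0.088]
tool_rot: [180.0, -0.0, 44.8]
force: [-3.9, -0.8, 6.6]
grip_width: 0.0453
grasp_force: 45.0
```

Request:
apply_moves:
  moves:
    - [0,0,0.006,0,0,0,0]
    - [0,0,0.012,0,0,0,0]
    - [0,0,0.012,0,0,0,0]
    - [0,0,0.012,0,0,0,0]
  grip_force: 58

```text
time_s: 10.55
tool_pos: [0.605, 0.1355, 0.0868]
tool_rot: [179.9, 0.0, 44.8]
force: [-5.9, -2.6, 12.6]
grip_width: 0.0454
grasp_force: 58.0
```

Request:
apply_moves:
  moves:
    - [0,0,0.006,0,0,0,0]
    - [0,0,0.012,0,0,0,0]
    - [0,0,0.012,0,0,0,0]
    - [0,0,0.012,0,0,0,0]

```text
time_s: 10.95
tool_pos: [0.605, 0.1355, 0.0867]
tool_rot: [179.9, 0.0, 44.8]
force: [-11.4, -2.9, 25.8]
grip_width: 0.0447
grasp_force: 58.0
```

Run:
```python
from h import *
s=env.get_obs();print(s['tool_pos'],s['force'],s['wrist_torque'])
b=viewer.read_camera('side');w=viewer.read_camera('wrist')
z=np.hstack([cv2.resize(b[130:190,225:305],(400,300),interpolation=cv2.INTER_CUBIC),cv2.resize(w,(400,300))])
cv2.imwrite('pics/d.png',z[:,:,::-1])
```

```text
[0.60504934 0.13553215 0.08672489] [-11.37371271  -2.90009741  25.76840801] [-0.71437194  2.55714815  0.00972009]
```

View pics/d.png

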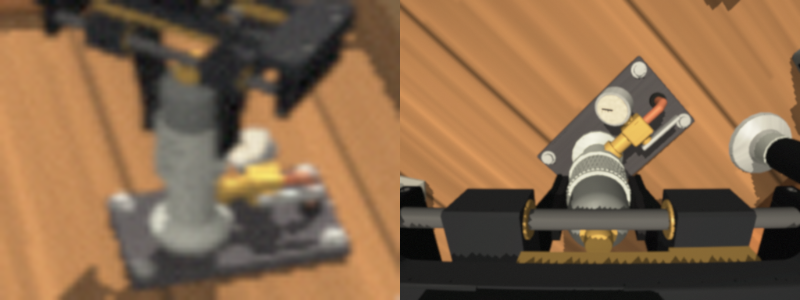

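The tank sits flush on the flange. Height has stalled at the home value (0.0867) while force rises to 26 N, so it is fully home, held down, and touching nothing else.

```bash
python3 -c "
from h import *
print(env.sign_off())"
```

```text
the job is handed in; nothing more can be done
None
```

The tank is on the filling post with its keyways over the pins, and I handed the job in at about 11 s with the arm holding it fully home at about 26 N; no other bench item was touched.

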